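Width check of a highlighter in the bench caliper

TASK

Two bench calipers stand on the packing table, each with a marker lying between its open jaws. On the one that holds the stout highlighter, slide the jaw shut, gently, until it clamps the highlighter against the sprung anvil and has pushed the anvil back about half its travel, then let go and leave it clamped there. Leave the jaw of the other caliper, the one with the slim marker, where it is.

Things in the scene. Friction and masses are not known exactly. Their poses are not given: they have to be found in the camera images.
- gauge: caliper with the stout highlighter, fixed: steel base 80 (x) by 260 (y) mm, beam top at z 20 mm. Origin: centre of underside; jaw closes towards its +y. Sprung anvil plate at the +y end: face at y = 50 mm, yields 20 mm to +y (1.5 N, rising to 4.5 N, then hard stop). Behind it a tail block with dial (y 108, top z 66 mm): needle along +y at half travel. Stands left or right of its twin.
- jaw (a joint): its sliding jaw's travel, m: 0 open, grows closing, end 0.115; starts at 0 to 0.03. Slides against 8 N friction, stays where left. Jaw block 50 (x) by 30 (y) mm, top z 60 mm; black grip post on it, 22 mm square to x and y, z 60 to 125 mm, centre at gauge x 0, y = travel - 85 mm. Highlighter meets the anvil at 0.090; anvil half back at 0.100, fully at 0.110.
- highlighter: stout flat highlighter, cyan with black cap (+x end): 110 mm long (x), 30 mm wide (y, the width to be measured), 16 mm thick, about 35 g. Origin: centre of its underside. Lies loose across the beam between the jaws, roughly along the gauge's x; the jaw pushes it along the beam to the anvil.
- other_post (a point): grip post of the twin caliper's jaw, to be left alone: point on the post's axis, 105 mm above the table. That caliper looks the same but holds a slim marker, 14 mm wide and 125 mm long.
There are look-alikes about, which are no part of the job. Leave any purple look-alike of the highlighter alone.

How it is judged:
At the end, for the whole second after the job is handed in: The highlighter lies flat on the beam, clamped across it between jaw and anvil (within 25 mm of the beam's middle and 10 degrees of square), and has pushed the anvil back by at least 3 mm of its 20 mm (jaw travel over 0.093, highlighter's centre at y over 38 mm in the gauge's frame), at rest (value of joint jaw above 0.093 m and y of highlighter in the frame of gauge between 0.038 and 0.058 m and x of highlighter in the frame of gauge between -0.025 and 0.025 m and z of highlighter in the frame of gauge below 0.03 m and angle between the x axis of highlighter and the x axis of gauge, either way round below 0.17 rad and angle between highlighter's own z axis and vertical below 0.17 rad and linear speed of highlighter below 0.02 m/s); the robot touches nothing.
It fails at once if the other caliper's jaw is moved by more than 10 mm (distance of other_post from where it was at the start of the episode above 0.01 m).
It fails at once if the highlighter is squeezed or hit with more than 40 N (contact force between highlighter and anything else above 40 N).
It also fails if it takes over 35 s, if anything falls off the work surface, if the arm or the gripper's body presses on something with over 40 N, if the wrist force passes 120 N, or if a joint passes its speed limit or range.

ROBOT

A 6-joint arm with a two-finger parallel gripper is mounted at the origin on the work surface. World frame = base frame: x ahead of the robot, y to its left, z up, the work surface at z = 0. Lengths are in m, angles in rad, forces in N, time in s.
With the tool pointing down it reaches from about 0.25 to 0.775 m from the base axis. Payload 4 kg.
Tool frame: the origin (TCP) lies between the finger pads; the fingertips stand 19 mm ahead of it and the grasp point (between the pads) is the TCP; z points along the fingers, y is the line along which they close (so a half turn about z gives the same grasp; the last joint's range is limited). The gripper opens to 85 mm and grips with 20 to 120 N. Pads are 22 mm wide; open, the fingers measure 114 mm over their backs; the gripper's body (76 mm by 85 mm) begins 54 mm behind the grasp point. The pads swing forward as they close: fully open they stand 13 mm farther back than shut.
Start: joints at [-1.355, 0.087, 1.371, -0, 1.684, -0.103], TCP at [0.172, -0.522, 0.211] pointing down, gripper open.
Joint ranges: [-3.1, 3.1], [-0.76, 2.03], [0.27, 2.55], [-1.08, 4.22], [0.17, 2.65], [-2.57, 2.57]. Speed limits (rad/s): [2.79, 2.79, 3.14, 3.14, 3.14, 3.14].

INTERFACE

Orientations are given as [roll, pitch, yaw] about the fixed x, y, z axes, in that order (R = Rz(yaw) Ry(pitch) Rx(roll)).
In Python, from cell import manip gives the robot as it stands. The module is installed in compiled form; this text tells all that it offers.
- The arm moves only by the tool send_rows, never from a script. Its arguments are lists of equal length, an entry for each row: "rot": the turn, a rotation vector about the tool's x, y, z in degrees, a list of three; "translation": the shift along the tool's x, y, z in m, a list of three; "grip": the closure in counts, from 0 (fully open) to 255 (shut). A call has 1 to 20 rows; each row is the pose to reach, as a shift and turn from the pose commanded when the call began, along the tool's axes at that moment; what a row does not reach only later rows make up. A row lasts 1/8 s, in which the tool goes at most 62.5 mm and 10.7 degrees, less where a joint would pass 70% of its speed; a pose out of reach is approached as far as the arm can. A call with a gripper value outside its range is refused whole. The fingers move at their own pace and stop on an object; "newtons" is the grip in N (left out, the last holds). Time passes only in rows, so rows that repeat a pose let the fingers close. It gives the time, the measured TCP pose, the force, the opening and the grip force at its end, in the units of the state.
- manip.observe(): the state, without advancing time (a new reading comes with each control period).
- manip.grab_frame(name): name is "scene" or "side" or "wrist"; returns a dict with "image" (420x560x3 uint8, red, green, blue), "vertical_fov" (degrees; the focal length in pixels is half the picture's height over the tangent of half this angle, whatever the lens; pixels are square), "cx", "cy" (the principal point, pixels), "k1" (the pictures are not rectified: a ray, as slopes to the right and down, at radius r is drawn at 1 + k1 r^2 times it, then the intrinsics apply), "R" (3x3) and "t" (3): a world point X has camera coordinates R X + t. Camera axes: x right, y down, z forward; pixel columns grow to the right and rows downward; lengths in m; the calibration is good to about 2 mm. A picture is of the moment at which its call begins. There is no depth.
- manip.hand_in(): hands the job in; it is judged then, once.
Trained networks look in a picture, given as the dict that the camera call returned (one of the last four; its "shot" number tells which), for a name from the list of things; names that differ only in an ending like _2 or _b are one class to them, and where a whole thing is asked for, a point or a joint stands for the part that bears it (a point fixed in the world has none). Each returns a list of dicts, best first, with "confidence" (0 to 1); they miss things now and then, are a little off and sometimes report something else, mostly with a low value. They report only what shows in the picture. A call takes as long as a camera call. They do not tell look-alikes from the thing itself.
- manip.find_in(thing, picture): "at" ([x, y, z] in m, in world coordinates, good to about 4 mm: the middle of the surface that is visible of it).
- manip.outline_of(thing, picture): "pixels" (420x560 bool, what is visible of it).
- manip.landmark_of(thing, picture): "at" ([x, y, z] in m, in world coordinates, good to about 4 mm: a listed point, or the origin of a listed thing).
The state is a dict: "clock": time; "qpos": joint angles; "qd": joint speeds; "effort": joint torques, N m; "tcp_pos": TCP position; "eef_rot": TCP orientation; "ft_force": force on the tool from outside, world axes, zero at the start; "torque": the same for the moment, N m; "opening": finger opening in m; "grip_force": force on a finger pad.
Only numpy, scipy, OpenCV 4.12 (cv2) and the standard library are available. Lean on these libraries where they do the work, as an engineer would, in place of code of your own. Each camera call takes 0.05 s, during which the arm holds its last target. There are 200 camera calls.

## Working session

There is one attempt and no reset: what is moved stays moved. The work goes in short steps, Python scripts to look and compute and a tool call to move; the robot and the scene stay as the last step left them, time stands still between calls to the robot, and variables do not carry over. Pictures are saved under pics/ and viewed, at most 10 in all, crops included, and the job is handed in when it is done.

Besides the shell and the picture viewer there is one more tool, called as name(argument=value, ...) on one line, values as JSON. send_rows: Moves the arm, as the interface text tells. Its arguments: {"type":"object","properties":{"rot":{"type":"array"},"translation":{"type":"array"},"grip":{"type":"array"},"newtons":{"type":"number"}},"required":["rot","translation","grip"]}

```bash
mkdir -p pics; python3 - <<'E'
from cell import manip
import cv2,numpy as np
s=manip.observe();print(s['clock'],s['tcp_pos'],s['eef_rot'],s['ft_force'])
for n in['scene','side']:
    p=manip.grab_frame(n);cv2.imwrite(f'pics/{n}0.png',p['image'][:,:,::-1])
    for th in['gauge','highlighter','jaw','other_post']:
        print(n,th,[(np.round(d['at'],3).tolist(),round(d['confidence'],2)) for d in manip.landmark_of(th,p)],[(np.round(d['at'],3).tolist(),round(d['confidence'],2)) for d in manip.find_in(th,p)])
E
```

```text
0.0 [ 0.17227319 -0.52174401  0.20959476] [-3.13932275e+00 -2.86250275e-04  3.18780906e-01] [-0.20689834 -0.12303114 -0.19408572]
scene gauge [([0.474, -0.173, 0.003], 0.76), ([0.464, -0.161, 0.019], 0.62)] [([0.484, -0.182, 0.019], 0.9)]
scene highlighter [([0.462, -0.164, 0.019], 0.94), ([0.294, -0.246, -0.002], 0.64), ([0.49, -0.399, 0.0], 0.59)] [([0.492, -0.392, 0.02], 0.91), ([0.465, -0.159, 0.034], 0.66), ([0.301, -0.24, 0.014], 0.57), ([0.48, -0.183, 0.021], 0.27), ([0.505, -0.218, 0.059], 0.23)]Traceback (most recent call last):
  File "<stdin>", line 7, in <module>
ValueError: it knows: gauge, highlighter, other_post
```

```bash
python3 - <<'E'
from cell import manip
import cv2,numpy as np
ims=[]
for n in['scene','side']:
    p=manip.grab_frame(n);cv2.imwrite(f'pics/{n}0.png',p['image'][:,:,::-1])
    np.savez(f'{n}0.npz',**{k:v for k,v in p.items()})
    for th in['gauge','highlighter','other_post']:
        print(n,th,[(np.round(d['at'],3).tolist(),round(d['confidence'],2)) for d in manip.landmark_of(th,p)],[(np.round(d['at'],3).tolist(),round(d['confidence'],2)) for d in manip.find_in(th,p)])
E
```

```text
scene gauge [([0.471, -0.172, 0.001], 0.59)] [([0.481, -0.183, 0.018], 0.96)]
scene highlighter [([0.296, -0.248, -0.001], 0.97), ([0.464, -0.162, 0.017], 0.62), ([0.492, -0.402, -0.002], 0.61)] [([0.494, -0.392, 0.019], 0.89), ([0.467, -0.16, 0.034], 0.87), ([0.302, -0.24, 0.015], 0.73), ([0.549, 0.17, 0.06], 0.65)]
scene other_post [([0.538, 0.17, 0.106], 0.98)] [([0.549, 0.169, 0.063], 0.67), ([0.468, -0.158, 0.038], 0.64)]
side gauge [([0.47, -0.173, -0.005], 0.61)] [([0.477, -0.229, 0.018], 0.59)]
side highlighter [([0.465, -0.165, 0.02], 0.89), ([0.294, -0.241, 0.003], 0.83), ([0.487, -0.401, -0.001], 0.82)] [([0.46, -0.166, 0.032], 0.86), ([0.487, -0.404, 0.016], 0.78), ([0.295, -0.247, 0.022], 0.62)]
side other_post [([0.532, 0.17, 0.106], 0.88)] [([0.534, 0.158, 0.063], 0.85)]
```

View pics/scene0.png

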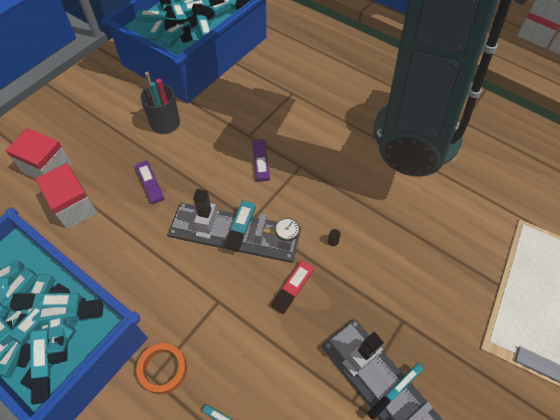

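View pics/side0.png

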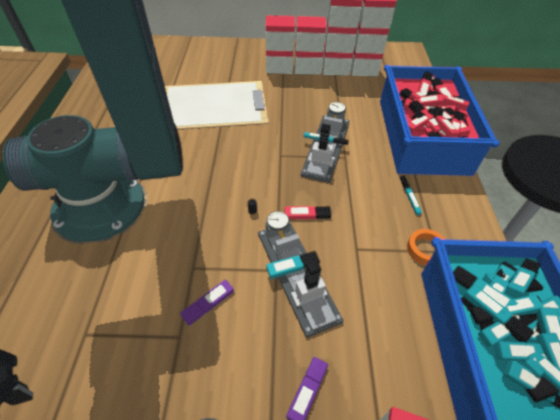

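The scene picture shows two calipers holding cyan markers. One is at (235,230) with a wide marker at (242,222), and the twin is at (385,375) with a thin, long marker at (398,390). The side picture shows the same pair at (297,280) and (325,145). Purple look-alikes lie at scene (149,182) and (261,160). The stout one at scene (235,230) fits the description. I'll confirm it in a crop and get the geometry.

```bash
cat > h.py <<'E'
import numpy as np,cv2
def ray(p,u,v):
    f=210/np.tan(np.radians(p['vertical_fov'])/2)
    d=np.array([(u-p['cx'])/f,(v-p['cy'])/f]);s=d.copy()
    for _ in range(20): s=d/(1+p['k1']*(s@s))
    R=np.array(p['R']);return -R.T@np.array(p['t']),R.T@np.array([*s,1])
def atz(p,u,v,z):
    c,d=ray(p,u,v);return c+d*(z-c[2])/d[2]
E
python3 - <<'E'
from h import *
a=np.load('scene0.npz');b=np.load('side0.npz')
c1=cv2.resize(a['image'][175:275,155:315],None,fx=5,fy=5,interpolation=cv2.INTER_CUBIC)
c2=cv2.resize(b['image'][200:340,240:360],None,fx=4.2,fy=4.2,interpolation=cv2.INTER_CUBIC)
cv2.imwrite('pics/c1.png',c1[:,:,::-1]);cv2.imwrite('pics/c2.png',c2[:,:,::-1])
E
```

```text
(no output)
```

View pics/c1.png

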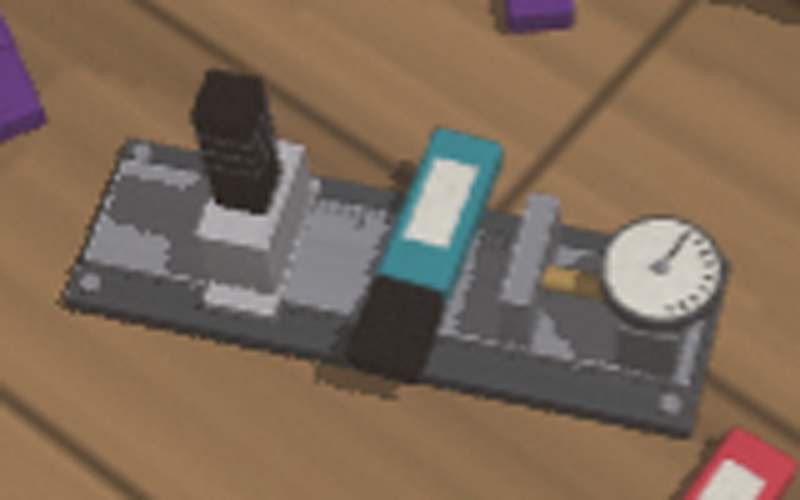

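View pics/c2.png

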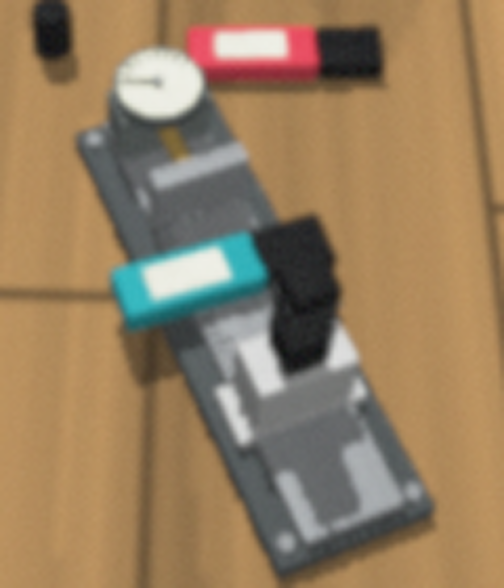

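Confirmed: the marker is a wide, flat cyan highlighter, with its cap at +x (scene ~(235,240)). The jaw post top is at scene ~(202,193), and the dial at scene (287,229) is the +y end.

```bash
python3 - <<'E'
from h import *
from scipy.optimize import least_squares
a=np.load('scene0.npz');b=np.load('side0.npz')
A=lambda x,y:(155+x/5,175+y/5); B=lambda x,y:(240+x/4.2,200+y/4.2)
def proj(p,X):
    f=210/np.tan(np.radians(float(p['vertical_fov']))/2);c=p['R']@X+p['t'];s=c[:2]/c[2];s=s*(1+p['k1']*(s@s))
    return s*f+[p['cx'],p['cy']]
obs=[(a,A(128,140),'c',-.04,-.13),(a,A(65,302),'c',.04,-.13),(a,A(690,437),'c',.04,.13),(b,B(280,577),'c',-.04,-.13),(b,B(434,507),'c',.04,-.13),(b,B(77,136),'c',-.04,.13),
(a,A(662,268),'d',0,.108),(b,B(160,83),'d',0,.108),(a,A(234,90),'p',0,0),(b,B(296,236),'p',0,0)]
def res(q,full=False):
    x,y,w,t,h=q;r=[];c,s=np.cos(w),np.sin(w)
    for p,uv,k,gx,gy in obs:
        z={'c':h,'d':.066,'p':.125}[k]
        if k=='p':gy=t-.085
        r.append(proj(p,np.array([x+c*gx-s*gy,y+s*gx+c*gy,z]))-uv)
    return np.ravel(r)
s=min((least_squares(res,[.471,-.173,w,.02,.01]) for w in(-.5,0,.5,1.5,3)),key=lambda s:s.cost)
print(s.x.round(4),np.degrees(s.x[2]),s.fun.round(1).reshape(-1,2).tolist())
x,y,w,t,h=s.x
g=lambda gy:(round(x-np.sin(w)*gy,4),round(y+np.cos(w)*gy,4))
print('post',g(t-.085),'end',g(.015),'dial',g(.108))
print('hl top via scene', [((np.array([[np.cos(w),np.sin(w)],[-np.sin(w),np.cos(w)]])@(atz(a,*A(*u),.036)[:2]-[x,y]))*1000).round() for u in[(468,138),(395,285),(350,366-30),(430,380-30)]])
from scipy.spatial.transform import Rotation as R
from cell import manip
o=manip.observe();M=R.from_euler('xyz',o['eef_rot']);print(M.as_matrix().round(3).tolist(),o['tcp_pos'],o['opening'],o['clock'])
E
```

```text
[ 0.4737 -0.1714  0.417   0.0388  0.0059] 23.894220279450735 [[-0.5, 0.3], [-0.9, 0.3], [-0.6, 0.3], [-0.8, -0.9], [0.1, 0.4], [-0.9, -0.0], [-0.7, -0.5], [-0.3, -1.9], [3.1, 2.1], [0.5, 3.9]]
post (np.float64(0.4924), np.float64(-0.2136)) end (np.float64(0.4676), np.float64(-0.1577)) dial (np.float64(0.4299), np.float64(-0.0726))
hl top via scene [array([-57.,  17.]), array([16.,  7.]), array([41., -4.]), array([40., 28.])]
[[0.95, 0.313, 0.0], [0.313, -0.95, -0.0], [-0.0, 0.0, -1.0]] [ 0.17239756 -0.5223009   0.21084053] 0.08532623100066893 0.95
```

```bash
python3 - <<'E'
from h import *
a=np.load('scene0.npz');b=np.load('side0.npz')
x,y,w=.4737,-.1714,.417
Q=np.array([[np.cos(w),np.sin(w)],[-np.sin(w),np.cos(w)]])
for n,p,u,z in [('side top',b,(240+295/4.2,200+260/4.2),.125),('scene top',a,(155+234/5,175+96/5),.125),('scene base',a,(155+243/5,175+208/5),.06),('side base',b,(240+300/4.2,200+370/4.2),.06)]:
    P=atz(p,*u,z);print(n,P.round(4),(Q@(P[:2]-[x,y])*1000).round(1))
E
```

```text
side top [ 0.491  -0.2174  0.125 ] [ -2.8 -49. ]
scene top [ 0.4944 -0.2195  0.125 ] [ -0.5 -52.3]
scene base [ 0.5041 -0.2178  0.06  ] [  9.  -54.7]
side base [ 0.4979 -0.2344  0.06  ] [ -3.4 -67.4]
```

send_rows(rot=[[0, 0, -1], [0, 0, -2], [0, 0, -3], [0, 0, -4], [0, 0, -5], [0, 0, -5.6], [0, 0, -5.6], [0, 0, -5.6], [0, 0, -5.6], [0, 0, -5.6], [0, 0, -5.6], [0, 0, -5.6]], translation=[[0.027, -0.012, 0], [0.077, -0.035, 0], [0.127, -0.058, 0], [0.177, -0.081, 0], [0.227, -0.104, 0], [0.277, -0.127, 0], [0.322, -0.148, 0], [0.362, -0.167, 0], [0.39, -0.18, 0], [0.401, -0.185, 0], [0.401, -0.185, 0], [0.401, -0.185, 0]], grip=[0, 0, 0, 0, 0, 0, 0, 0, 0, 0, 0, 0], newtons=40)

```text
clock: 2.45
tcp_pos: [0.4945, -0.2219, 0.2109]
eef_rot: [3.141, 0.001, 0.415]
ft_force: [0.0, -0.2, -0.5]
opening: 0.0853
grip_force: 0.0
```

```bash
python3 - <<'E'
from h import *
from cell import manip
o=manip.observe();print(o['clock'],o['tcp_pos'],o['eef_rot'])
w=manip.grab_frame('wrist');s=manip.grab_frame('side')
np.savez('w1.npz',**w)
cv2.imwrite('pics/w1.png',np.hstack([w['image'],s['image'][150:400,200:440].copy() if 0 else np.zeros((420,0,3),np.uint8)])[:,:,::-1])
E
```

```text
2.45 [ 0.49448129 -0.22188465  0.21085631] [3.14122423e+00 6.38744238e-04 4.15147525e-01]
```

View pics/w1.png

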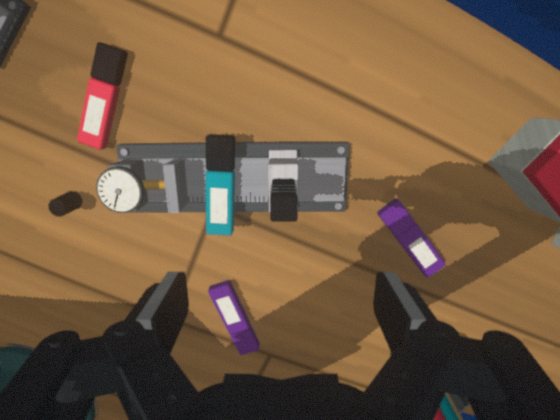

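The wrist view shows the post top at (284,206) between the fingers, the dial at (118,190), and the base axis nearly horizontal, so it is aligned with the finger line.

```bash
python3 - <<'E'
from h import *
p=np.load('w1.npz')
for n,u,z in [('top',(284,207),.125),('dial',(118.5,190),.066),('c+x-y',(349,142),.006),('c-x-y',(347,211),.006),('c+x+y',(119,144),.006)]:
    print(n,atz(p,*u,z).round(4))
d=atz(p,118.5,190,.066)-atz(p,284,207,.125);print(np.degrees(np.arctan2(-d[0],d[1])),np.hypot(*d[:2]))
d=atz(p,119,144,.006)-atz(p,349,142,.006);print(np.degrees(np.arctan2(-d[0],d[1])),np.hypot(*d[:2]))
E
```

```text
top [ 0.498  -0.2243  0.125 ]
dial [ 0.4316 -0.0763  0.066 ]
c+x-y [ 0.5624 -0.2761  0.006 ]
c-x-y [ 0.4897 -0.3111  0.006 ]
c+x+y [ 0.4572 -0.0402  0.006 ]
24.166039098463102 0.16224174375320635
24.035489130242382 0.25827189461940864
```

send_rows(rot=[[0, 0, 0], [0, 0, 0], [0, 0, 0], [0, 0, 0], [0, 0, 0], [0, 0, 0], [0, 0, 0], [0, 0, 0], [0, 0, 0], [0, 0, 0], [0, 0, 0], [0, 0, 0], [0, 0, 0], [0, 0, 0]], translation=[[0.002, 0.001, 0.02], [0.002, 0.001, 0.045], [0.002, 0.001, 0.07], [0.002, 0.001, 0.09], [0.002, 0.001, 0.104], [0.002, 0.001, 0.104], [0.002, 0.001, 0.104], [0.002, 0.001, 0.104], [0.002, 0.001, 0.104], [0.002, 0.001, 0.104], [0.002, 0.001, 0.104], [0.002, 0.001, 0.104], [0.002, 0.001, 0.104], [0.002, 0.001, 0.104]], grip=[0, 0, 0, 0, 0, 0, 255, 255, 255, 255, 255, 255, 255, 255], newtons=30)

```text
clock: 4.3
tcp_pos: [0.4974, -0.2211, 0.1068]
eef_rot: [3.142, 0.0, 0.417]
ft_force: [-0.0, 0.7, 0.1]
opening: 0.0001
grip_force: 0.0
```

The gripper closed on nothing, so I'll look.

```bash
python3 - <<'E'
from h import *
from cell import manip
o=[]
for n,(r0,c0) in {'side':(190,220),'scene':(150,120)}.items():
    p=manip.grab_frame(n);np.savez(n+'1.npz',**p)
    o.append(cv2.resize(p['image'][r0:r0+150,c0:c0+130],None,fx=3,fy=3,interpolation=cv2.INTER_CUBIC))
cv2.imwrite('pics/c3.png',np.hstack(o)[:,:,::-1])
E
```

```text
(no output)
```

View pics/c3.png

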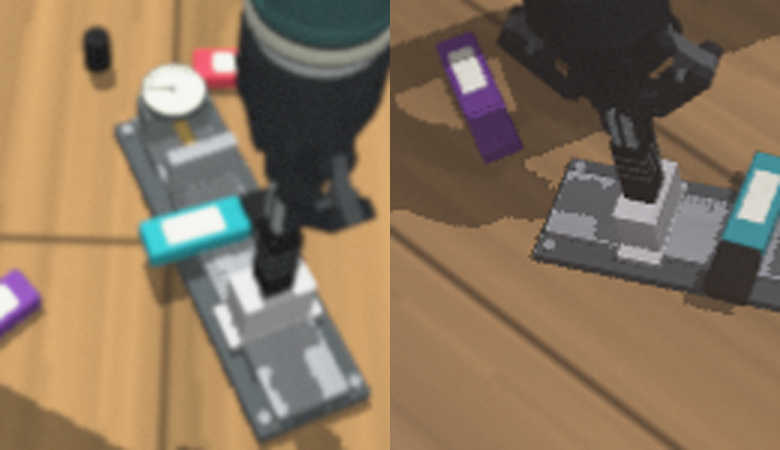

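```bash
python3 - <<'E'
from h import *
from cell import manip
def proj(p,X):
    f=210/np.tan(np.radians(float(p['vertical_fov']))/2);c=p['R']@X+p['t'];s=c[:2]/c[2];s=s*(1+p['k1']*(s@s))
    return s*f+[p['cx'],p['cy']]
w=manip.grab_frame('wrist');np.savez('w2.npz',**w)
print(manip.observe()['opening'],manip.observe()['qpos'])
o=[]
tip=np.array([.4974,-.2211,.088]);top=np.array([.497,-.2225,.125])
for n,r,c,h,wd,k in [('side1',230,280,70,50,5.6),('scene1',170,175,70,50,5.6),('w2',130,200,140,70,2.8)]:
    p=np.load(n+'.npz');im=cv2.resize(p['image'][r:r+h,c:c+wd],None,fx=k,fy=k,interpolation=cv2.INTER_CUBIC)
    print(n,-p['R'].T@p['t'])
    for X,col in((tip,(255,0,0)),(top,(0,255,0)),(tip+[0,0,.019],(255,255,0))):
        u=proj(p,X);print(u.round(1));cv2.circle(im,tuple(int(v) for v in (u-[c,r])*k),3,col,1)
    im=cv2.convertScaleAbs(im,alpha=2.2,beta=15);o.append(im[:392])
cv2.imwrite('pics/c4.png',np.hstack(o)[:,:,::-1])
E
```

```text
0.00022238564931103272 [-5.22289530e-01  1.18290364e-01  1.54486675e+00 -7.82819561e-05
  1.47838971e+00  6.31949630e-01]
side1 [ 0.43438325 -0.58226564  0.7091468 ]
[312.2 274.4]
[313.7 264.5]
[313.1 269. ]
scene1 [0.77737441 0.15528918 0.80170572]
[202.7 205.7]
[199.6 194.3]
[201.4 200.2]
w2 [ 0.57152797 -0.18905702  0.26932626]
[279.2 244.2]
[281.2 276.3]
[279.1 258.3]
```

View pics/c4.png

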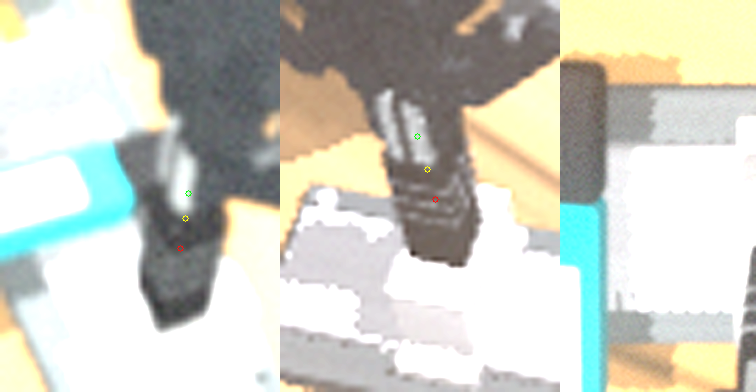

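```bash
python3 - <<'E'
from h import *
p=np.load('w2.npz');im=cv2.convertScaleAbs(p['image'][140:420,150:430],alpha=2,beta=10)
cv2.imwrite('pics/c5.png',cv2.resize(im,None,fx=2.1,fy=2.1,interpolation=cv2.INTER_CUBIC)[:,:,::-1])
E
```

```text
(no output)
```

View pics/c5.png

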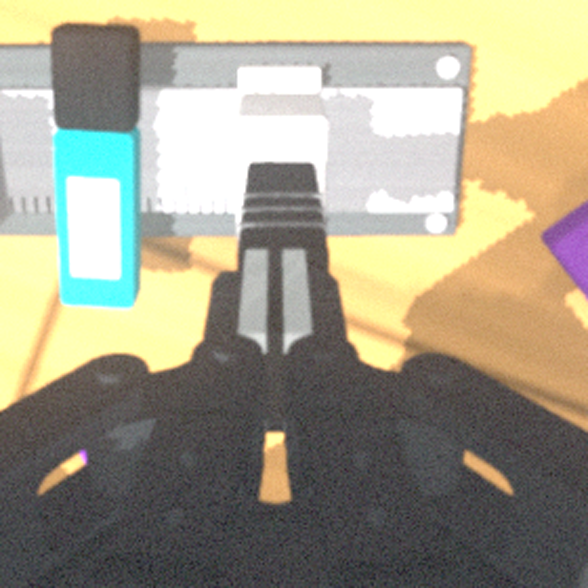

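```bash
python3 - <<'E'
from h import *
q=np.load('w2.npz')
F=lambda x,y:(150+x/2.1,140+y/2.1)
def xy(X):
    w=.418;x,y=.4737,-.1714;d=X[:2]-[x,y];return np.array([np.cos(w)*d[0]+np.sin(w)*d[1],-np.sin(w)*d[0]+np.cos(w)*d[1]])*1000
P=atz(q,*F(283,164),.06);print('post foot +x face',P.round(4),xy(P).round(1))
for z in(.09,.1,.107,.115,.125,.135):print(z,'row248',xy(atz(q,*F(281,248),z)).round(1),'ridge225',xy(atz(q,*F(281,225),z)).round(1),'ridge200',xy(atz(q,*F(281,200),z)).round(1))
print('tcp',xy(np.array([.4974,-.2211])))
for n,pt in(('jaw top +x edge',(283,117)),('foot edges L',(246,164)),('foot R',(318,164))):
    print(n,xy(atz(q,*F(*pt),.06)).round(1))
for n,pt in(('c1',(472,45)),('c2',(460,236))):print(n,xy(atz(q,*F(*pt),.006)).round(1))
E
```

```text
post foot +x face [ 0.5051 -0.2217  0.06  ] [  8.2 -58.7]
0.09 row248 [ -6.8 -57.8] ridge225 [  0.4 -57.8] ridge200 [  8.1 -57.8]
0.1 row248 [ -1.9 -57.7] ridge225 [  5.  -57.7] ridge200 [ 12.3 -57.7]
0.107 row248 [  1.6 -57.6] ridge225 [  8.2 -57.6] ridge200 [ 15.1 -57.6]
0.115 row248 [  5.6 -57.6] ridge225 [ 11.8 -57.5] ridge200 [ 18.5 -57.5]
0.125 row248 [ 10.6 -57.4] ridge225 [ 16.4 -57.4] ridge200 [ 22.6 -57.4]
0.135 row248 [ 15.5 -57.3] ridge225 [ 21.  -57.3] ridge200 [ 26.7 -57.3]
tcp [  1.48459943 -55.04158396]
jaw top +x edge [ 24.  -58.7]
foot edges L [  8.3 -46.8]
foot R [  8.2 -70. ]
c1 [  37.8 -132.4]
c2 [ -43.3 -134.5]
```

The enlarged wrist crop shows the fingers shut above the post. The grey pads end at (275,248), and the post's ridges below, at y 195–228, are uncovered. In all three views the tips are at about z 0.125, roughly 40 mm higher than the TCP reading implies. I'll open, go 28 mm lower (still clear for the body under either reading) and close gently.

send_rows(rot=[[0, 0, 0], [0, 0, 0], [0, 0, 0], [0, 0, 0], [0, 0, 0], [0, 0, 0], [0, 0, 0], [0, 0, 0], [0, 0, 0]], translation=[[0, 0, 0], [0, 0, 0], [0, 0, 0], [0, 0, 0], [0, 0, 0], [0, 0, 0.007], [0, 0, 0.014], [0, 0, 0.021], [0, 0, 0.028]], grip=[0, 0, 0, 0, 0, 0, 0, 0, 0], newtons=30)

```text
clock: 5.58
tcp_pos: [0.4973, -0.221, 0.078]
eef_rot: [-3.141, 0.0, 0.417]
ft_force: [-0.1, -0.7, 0.0]
opening: 0.0855
grip_force: 0.0
```

send_rows(rot=[[0, 0, 0], [0, 0, 0], [0, 0, 0], [0, 0, 0], [0, 0, 0], [0, 0, 0], [0, 0, 0]], translation=[[0, 0, 0], [0, 0, 0], [0, 0, 0], [0, 0, 0], [0, 0, 0], [0, 0, 0], [0, 0, 0]], grip=[160, 255, 255, 255, 255, 255, 255], newtons=30)

```text
clock: 6.45
tcp_pos: [0.498, -0.2219, 0.0795]
eef_rot: [3.139, -0.001, 0.416]
ft_force: [1.2, -3.7, 2.5]
opening: 0.0213
grip_force: 34.6
```

send_rows(rot=[[0, 0, 0], [0, 0, 0], [0, 0, 0], [0, 0, 0], [0, 0, 0], [0, 0, 0], [0, 0, 0], [0, 0, 0], [0, 0, 0], [0, 0, 0], [0, 0, 0], [0, 0, 0], [0, 0, 0], [0, 0, 0], [0, 0, 0]], translation=[[0, -0.004, 0], [0, -0.009, 0], [0, -0.014, 0], [0, -0.019, 0], [0, -0.023, 0], [0, -0.027, 0], [0, -0.031, 0], [0, -0.035, 0], [0, -0.039, 0], [0, -0.043, 0], [0, -0.047, 0], [0, -0.051, 0], [0, -0.054, 0], [0, -0.056, 0], [0, -0.056, 0]], grip=[255, 255, 255, 255, 255, 255, 255, 255, 255, 255, 255, 255, 255, 255, 255])

```text
clock: 8.32
tcp_pos: [0.4755, -0.1715, 0.0795]
eef_rot: [3.137, -0.001, 0.416]
ft_force: [2.3, -6.9, 2.5]
opening: 0.0218
grip_force: 34.6
```

```bash
python3 - <<'E'
from h import *
from cell import manip
print(manip.observe()['clock'])
w=manip.grab_frame('wrist');np.savez('w3.npz',**w)
cv2.imwrite('pics/w3.png',cv2.resize(w['image'][100:320,60:400],None,fx=2.3,fy=2.3,interpolation=cv2.INTER_CUBIC)[:,:,::-1])
E
```

```text
8.325
```

View pics/w3.png

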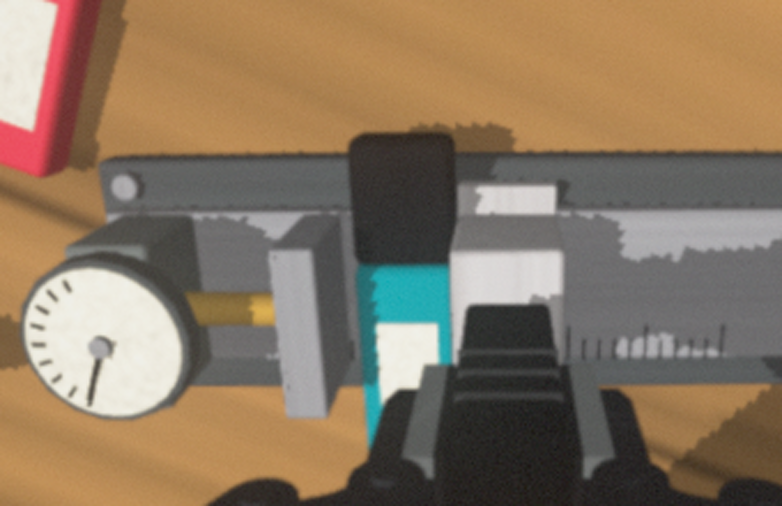

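The wrist crop shows the highlighter square against the jaw, with its left edge at x≈357 and the anvil face at x≈345, a gap of about 4 mm. The needle is at zero, so I need about 14 mm more.

send_rows(rot=[[0, 0, 0], [0, 0, 0], [0, 0, 0], [0, 0, 0], [0, 0, 0], [0, 0, 0], [0, 0, 0], [0, 0, 0], [0, 0, 0], [0, 0, 0]], translation=[[0, -0.0015, 0], [0, -0.003, 0], [0, -0.0045, 0], [0, -0.006, 0], [0, -0.0075, 0], [0, -0.009, 0], [0, -0.0105, 0], [0, -0.012, 0], [0, -0.013, 0], [0, -0.013, 0]], grip=[255, 255, 255, 255, 255, 255, 255, 255, 255, 255])

```text
clock: 9.62
tcp_pos: [0.4707, -0.1606, 0.0796]
eef_rot: [3.135, -0.001, 0.416]
ft_force: [3.2, -10.2, 0.3]
opening: 0.0216
grip_force: 34.5
```

```bash
python3 - <<'E'
from h import *
from cell import manip
w=manip.grab_frame('wrist');np.savez('w4.npz',**w)
cv2.imwrite('pics/w4.png',cv2.resize(w['image'][100:320,60:400],None,fx=2.3,fy=2.3,interpolation=cv2.INTER_CUBIC)[:,:,::-1])
E
```

```text
(no output)
```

View pics/w4.png

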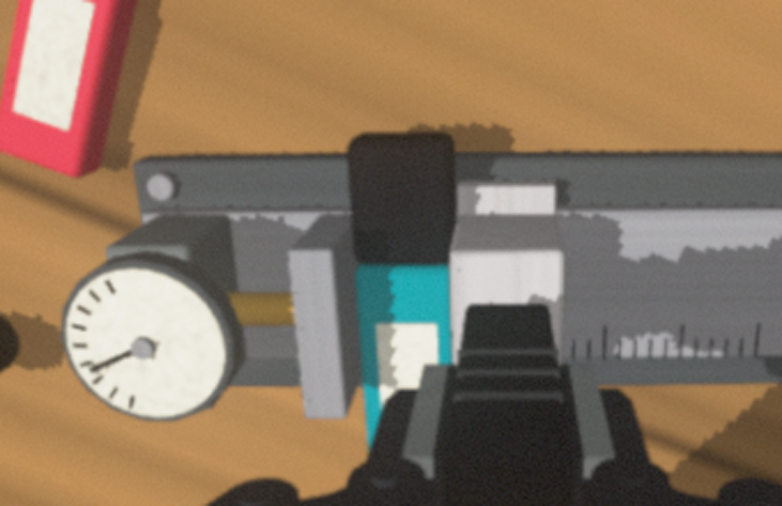

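The needle has swung about 70% of the way to the +y direction, so the anvil is back about 7 mm. It needs 3 mm more, then I'll release and lift.

send_rows(rot=[[0, 0, 0], [0, 0, 0], [0, 0, 0], [0, 0, 0], [0, 0, 0]], translation=[[0, -0.001, 0], [0, -0.002, 0], [0, -0.003, 0], [0, -0.003, 0], [0, -0.003, 0]], grip=[255, 255, 255, 255, 255])

```text
clock: 10.3
tcp_pos: [0.4695, -0.1581, 0.0796]
eef_rot: [3.135, -0.001, 0.416]
ft_force: [4.2, -9.8, 0.5]
opening: 0.0213
grip_force: 34.5
```

send_rows(rot=[[0, 0, 0], [0, 0, 0], [0, 0, 0], [0, 0, 0], [0, 0, 0], [0, 0, 0], [0, 0, 0], [0, 0, 0], [0, 0, 0], [0, 0, 0], [0, 0, 0], [0, 0, 0]], translation=[[0, 0, 0], [0, 0, 0], [0, 0, 0], [0, 0, 0], [0, 0, 0], [0, 0, 0], [0, 0, -0.01], [0, 0, -0.03], [0, 0, -0.06], [0, 0, -0.09], [0, 0, -0.12], [0, 0, -0.12]], grip=[200, 100, 0, 0, 0, 0, 0, 0, 0, 0, 0, 0])

```text
clock: 11.8
tcp_pos: [0.47, -0.156, 0.2028]
eef_rot: [3.136, -0.005, 0.417]
ft_force: [0.6, -0.2, 0.0]
opening: 0.085
grip_force: 0.0
```

```bash
python3 - <<'E'
from h import *
from cell import manip
o=manip.observe();print(o['clock'],o['tcp_pos'],o['opening'],o['ft_force'])
w,s,v=.418,None,None
def xy(X):
    d=np.array(X)[:2]-[.4737,-.1714];return (np.array([np.cos(w)*d[0]+np.sin(w)*d[1],-np.sin(w)*d[0]+np.cos(w)*d[1]])*1000).round(1),round(X[2],3)
for n in('wrist','scene','side'):
    p=manip.grab_frame(n)
    print(n,[(xy(d['at']),round(d['confidence'],2)) for d in manip.landmark_of('highlighter',p)],'gauge',[xy(d['at']) for d in manip.landmark_of('gauge',p)],'post',[(np.round(d['at'],3)) for d in manip.landmark_of('other_post',p)])
E
```

```text
11.8 [ 0.4699871  -0.15596884  0.20277341] 0.08501058325587295 [ 0.58378271 -0.23730308  0.01449082]
wrist [((array([-4.9, 44.9]), 0.022), 0.81), ((array([-193.3,    7.5]), -0.001), 0.69), ((array([ -78.8, -217.3]), -0.006), 0.61)] gauge [(array([-3.1, -1.3]), -0.001)] post []
scene [((array([ -74. , -214.4]), 0.003), 0.8), ((array([-192.5,    2.4]), 0.001), 0.7), ((array([-4.6, 42.8]), 0.02), 0.58)] gauge [(array([-0.1,  0.6]), 0.001)] post [array([0.537, 0.169, 0.108])]
side [((array([-6.1, 46.4]), 0.017), 0.8), ((array([ -83.6, -218.5]), 0.0), 0.73), ((array([-191.6,    8.6]), 0.0), 0.62)] gauge [(array([-4. ,  0.8]), -0.002)] post []
```

The highlighter sits at about y = 45 mm and x = −5 mm, which means the anvil is half back. The gripper is clear of everything.

```bash
python3 -c "
from cell import manip
print(manip.hand_in())"
```

```text
the job is handed in; nothing more can be done
None
```

I handed the job in at about 12 s: the highlighter is clamped with the anvil about half back (highlighter at y ≈ 45 mm in the gauge's frame), the jaw is released and the gripper is clear, and I never touched the other caliper. No verdict came back.

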